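# Open the bread stand and lift out the roll with the tongs

### The arm

A 6-joint arm with a two-finger parallel gripper is mounted at the origin on a cart in front of the work surface, level with it; the furniture and walls round the work are solid. World frame = base frame: x ahead of the robot, y to its left, z up, the work surface at z = 0. Lengths are in m, angles in rad, forces in N, time in s.
With the tool pointing down it reaches from about 0.25 to 0.775 m from the base axis. Payload 4 kg.
Tool frame: the origin (TCP) lies at the very end of the fingers, on their centre line; the grasp point (between the pads) lies 19 mm behind it; y points along the fingers, x is the direction in which the jaws open and shut, and the axes are right-handed (so a half turn about y gives the same grasp; the last joint's range is limited). The gripper opens to 94 mm and grips with 3 to 60 N. Pads are 16 mm wide; open, the fingers measure 119 mm over their backs; the gripper's body (75 mm by 177 mm) begins 78 mm behind the grasp point.
Start: joints at [1.129, 0.087, 1.371, -0, 1.684, -0.103], TCP at [0.183, 0.519, 0.206] pointing down, gripper open.
Joint ranges: [-3.1, 3.1], [-0.76, 2.03], [0.27, 2.55], [-1.08, 4.22], [0.17, 2.65], [-2.57, 2.57]. Speed limits (rad/s): [2.79, 2.79, 3.14, 3.14, 3.14, 3.14].

### API

Orientations are given as [roll, pitch, yaw] about the fixed x, y, z axes, in that order (R = Rz(yaw) Ry(pitch) Rx(roll)).
In Python, from bench import robot gives the robot as it stands.
- The arm moves only by the shell command python3 -m handwheel 'ROWS' [OPENING]. ROWS is JSON, a list of rows, each an object with "delta_pos": the shift along the tool's x, y, z in mm, a list of three; "yaw": the turn about the tool's y in rad. A call has 1 to 12 rows; each row is the pose to reach, as a shift and turn from the pose commanded when the call began, along the tool's axes at that moment; what a row does not reach only later rows make up. A row lasts 1/10 s, in which the tool goes at most 50 mm and 8.59 degrees, less where a joint would pass 70% of its speed; a pose out of reach is approached as far as the arm can. A call with a gripper value outside its range is refused whole. OPENING is the closure in counts, from 0 (fully open) to 255 (shut), set as the call begins (- or left out, the last holds). The fingers move at their own pace and stop on an object; the grip force is fixed at half the most. Time passes only in rows, so rows that repeat a pose let the fingers close. It gives the time, the measured TCP pose, the force and the opening at its end, in the units of the state.
- robot.get_obs(): the state, without advancing time (a new reading comes with each control period).
- robot.snapshot(name): name is "side" or "top"; returns a dict with "image" (400x640x3 uint8, red, green, blue), "fx", "fy", "cx", "cy" (pixels), "rvec" (rotation vector, rad) and "tvec" (3), from world to camera coordinates, as OpenCV has them. Camera axes: x right, y down, z forward; pixel columns grow to the right and rows downward; lengths in m; the calibration is good to about 2 mm. A picture is of the moment at which its call begins. There is no depth.
- robot.close_job(): hands the job in, once; it reports no verdict.
The state is a dict: "time": time; "joint_positions": joint angles; "qvel": joint speeds; "joint_torque": joint torques, N m; "tool_pos": TCP position; "ee_rot": TCP orientation; "wrist_force": force on the tool from outside, world axes, zero at the start; "wrist_torque": the same for the moment, N m; "width": finger opening in m.
Only numpy, scipy, OpenCV 4.12 (cv2) and the standard library are available. Lean on these libraries where they do the work, as an engineer would, in place of code of your own. Each camera call takes 0.05 s, during which the arm holds its last target.

### The job

Push the clear cover of the bread stand aside by its wooden grip until it snaps into its catch at the far end. Then pick up the tongs, close them on the bread roll and lift the roll about 10 cm off the stand, without touching the roll with the gripper and without moving the other things on the worktop. Finish like that: still gripping the tongs, with the roll clamped between their two tips up in the air, and the cover left in its catch.

Things in the scene. Friction and masses are not known exactly. Their poses are not given: they have to be found in the camera images.
- stand: Bread stand, fixed: light wood base 112 mm deep (its x) by 284 mm long (its y), top 30 mm above the worktop. Origin on the worktop under its middle; x away from the robot (front edge x = -56 mm), y along the cover's travel. End board at its -y end (y = -141 to -132, top 65 mm above the worktop), low strip (top 48 mm) at the +y end. The roll is on the -y half.
- cover (a joint): Travel of the clear cover along the stand's +y, m: 0 = shut over the -y half, 0.132 = end stop, open. Slides with about 1 N up to a sprung roller catch at 0.112 to 0.123 (about 6 N to pass), then snaps on to 0.132 and stays. Tunnel 102 mm deep, 128 long, top 84.5 mm above the worktop, open at its -y end so it clears the roll. When open, the stand is free from the end board to its y = -1 mm.
- cover_lug (a point): Centre of the brown wooden grip that stands up on top of the cover: 34 mm (stand's x) by 14 mm (stand's y) by 24 mm high, its foot 84.5 mm and its top 108.5 mm above the worktop. Moves with the cover. Axes as the stand's. Push it along the stand's +y. A wall cupboard hangs behind and above: front at x = 0.645 m, underside 0.458 m above the worktop.
- tongs_grip (a point): Centre of the grip zone of the steel tongs (210x28 mm high, 92 g), 14 mm above their underside. They lie on edge, closing horizontally. x to the tips (120 mm ahead), y across the arms, z up; hinge 85 mm behind; balanced here. Outer faces flat for 30 mm fore and aft, 49 mm apart when free, 33 mm when on the roll. Spring: 3.5 N an arm here when open, 7 N on the roll; a 25 to 40 N grip holds it.
- tongs_tip (a point): Midpoint between the two black tips of the tongs, 101 mm ahead of tongs_grip, same axes. Tips: flat upright plates 40 mm long (20 mm ahead of and behind this point), 28 mm high, 4 mm thick. Clear gap about 82 mm when free; it narrows by about 2.2 mm for each 1 mm the outer width at the grip zone is squeezed. Over the outside of the tips add 8 mm.
- tong_left (a joint): Closing angle of the left arm of the tongs in rad (the right arm mirrors it): 0 = free and fully open, about 0.095 = closed on the roll, 0.21 = shut.
- tong_right (a joint): Closing angle of the right arm of the tongs in rad, the same as the left arm's.
- roll_center (a point): Centre of the round bread roll, 46 mm across (widest 16 mm above its underside), 36 mm high, 35 g, brown with a paler cross on top; it stands upright on the -y half of the stand (centre 48 mm above the worktop), under the cover at the start. Firm, does not crush.
- mug: White mug with spots, 78x114x93 mm, a bystander to the left in front. Origin: centre of its underside.
- lemon: Lemon, 78x55x56 mm, a bystander right of the stand. Origin: its underside.
- spice: Spice jar with a red cap, 45 mm across, 106 mm high, a bystander right at the back. Origin: centre of its underside.
- spoon: Small steel fork, 193x26x15 mm, a bystander at the front left. Origin: its underside.

How it is judged:
On the way, in this order (a step that is already met when the one before it is completed fails the run):
1. the cover is in its catch (value of joint cover above 0.127 m), for 0.2 s.
2. the tongs are gripped and lifted off the worktop (contact force between the fingers and tongs above 1 N and height (world z) of tongs_grip above 0.03 m), for 0.2 s.
3. the roll is clamped between the tips and lifted off the stand (contact force between the fingers and tongs above 1 N and contact force between each of tong_left, tong_right and roll above 0.3 N and height (world z) of roll_center above 0.07 m), for 0.2 s.
At the end, for the whole second after the job is handed in: The cover is in its catch (travel over 127 mm); the gripper holds the tongs, both tips press on the roll (over 0.3 N each), the roll's centre is over 128 mm above the worktop (at least 80 mm higher than it stood), touched by neither the stand nor the gripper, and still (under 3 cm/s) (value of joint cover above 0.127 m and contact force between the fingers and tongs above 1 N and contact force between each of tong_left, tong_right and roll above 0.3 N and height (world z) of roll_center above 0.128 m and height (world z) of tongs_grip above 0.1 m and contact force between roll and stand below 0.05 N and contact force between the fingers and roll below 0.05 N and linear speed of roll below 0.03 m/s); the arm keeps its last pose, push and grip.
It fails at once if the gripper or arm touches the roll (contact force between any of the fingers, the arm and roll above 0.5 N).
It fails at once if the spotted mug is moved more than 3 cm (distance of mug from where it was at the start of the episode above 0.03 m).
It fails at once if the lemon is moved more than 3 cm (distance of lemon from where it was at the start of the episode above 0.03 m).
It fails at once if the spice jar is moved more than 3 cm (distance of spice from where it was at the start of the episode above 0.03 m).
It fails at once if the small fork is moved more than 3 cm (distance of spoon from where it was at the start of the episode above 0.03 m).
It also fails if it takes over 64 s, if anything falls off the work surface, if the arm or the gripper's body presses on something with over 40 N, if the wrist force passes 120 N, or if a joint passes its speed limit or range.

## Working session

There is one attempt and no reset: what is moved stays moved. The work goes in short steps, Python scripts to look and compute and a shell command to move; the robot and the scene stay as the last step left them, time stands still between calls to the robot, and variables do not carry over. Pictures are saved under pics/ and viewed, and the job is handed in when it is done.

```bash
mkdir -p pics; ls; python3 - <<'E'
from bench import robot
import cv2,numpy as np
print(robot.get_obs())
for n in("side","top"):
    s=robot.snapshot(n); cv2.imwrite(f"pics/{n}0.png",s["image"][:,:,::-1])
    print(n,[s[k] for k in("fx","fy","cx","cy","rvec","tvec")])
    R=cv2.Rodrigues(np.array(s["rvec"]))[0]; print(-R.T@np.array(s["tvec"]).ravel())
E
```

```text
pics
{'time': 0.0, 'joint_positions': array([ 1.12890839e+00,  8.79718061e-02,  1.37220572e+00, -1.86404282e-05,
        1.68355477e+00, -1.03047580e-01]), 'qvel': array([-0.00069838,  0.0007701 ,  0.00141434, -0.00039644, -0.00122603,
       -0.00034785]), 'joint_torque': array([-1.11790489e-04, -3.40201485e+01, -3.02419138e+01,  7.14623882e-02,
        3.33149219e-02, -1.37530033e-04]), 'tool_pos': array([0.18257718, 0.51826271, 0.20431958]), 'ee_rot': array([-1.57059466,  0.0021302 ,  1.23195411]), 'wrist_force': array([-0.2579658 , -0.14104018,  0.1519216 ]), 'wrist_torque': array([-0.03267892,  0.04658974, -0.01485613]), 'width': 0.09417373128988049}
side [366.04023598839626, 366.04023598839626, 316.31712098659506, 203.5824529213842, array([ 0.0344573 ,  2.95678164, -1.04584839]), array([0.5457873 , 0.13736714, 0.88512616])]
[0.55378299 0.43738821 0.77602693]
top [460.3682865064332, 460.3682865064332, 318.23582761639767, 205.05060578671083, array([ 2.15561611, -2.15256136,  0.10474906]), array([-0.09628559,  0.55701502,  0.90495464])]
[ 0.45006599 -0.1119338   0.96093234]
```

View pics/side0.png

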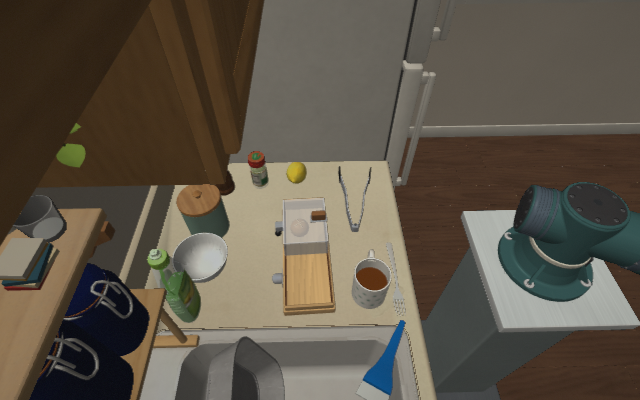

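View pics/top0.png

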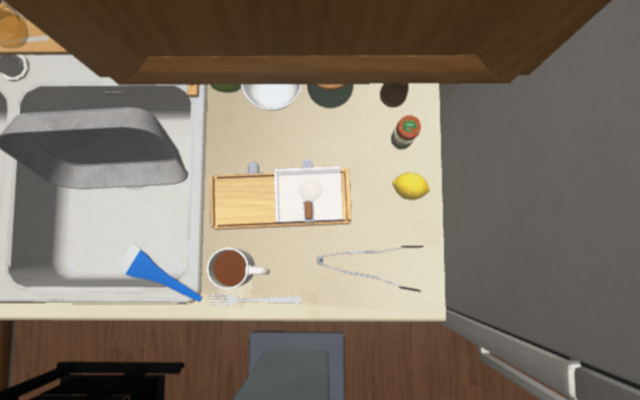

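```bash
cat > h.py <<'E'
import numpy as np,cv2
from bench import robot
def cam(n):
    s=robot.snapshot(n); s["R"]=cv2.Rodrigues(np.array(s["rvec"]))[0]; s["t"]=np.array(s["tvec"]).ravel()
    return s
def p2w(s,u,v,z):
    d=s["R"].T@np.array([(u-s["cx"])/s["fx"],(v-s["cy"])/s["fy"],1]); c=-s["R"].T@s["t"]
    return (c+d*(z-c[2])/d[2]).round(4)
def w2p(s,p):
    q=s["R"]@np.array(p)+s["t"]; return (s["fx"]*q[0]/q[2]+s["cx"],s["fy"]*q[1]/q[2]+s["cy"])
def crop(s,name,x0,x1,y0,y1,k):
    cv2.imwrite("pics/"+name,cv2.resize(s["image"][y0:y1,x0:x1,::-1],None,fx=k,fy=k,interpolation=cv2.INTER_CUBIC))
E
python3 - <<'E'
from h import *
s=cam("top"); crop(s,"t1.png",200,450,150,310,3.2)
s=cam("side"); crop(s,"s1.png",260,420,150,320,3.5)
E
```

```text
(no output)
```

View pics/t1.png

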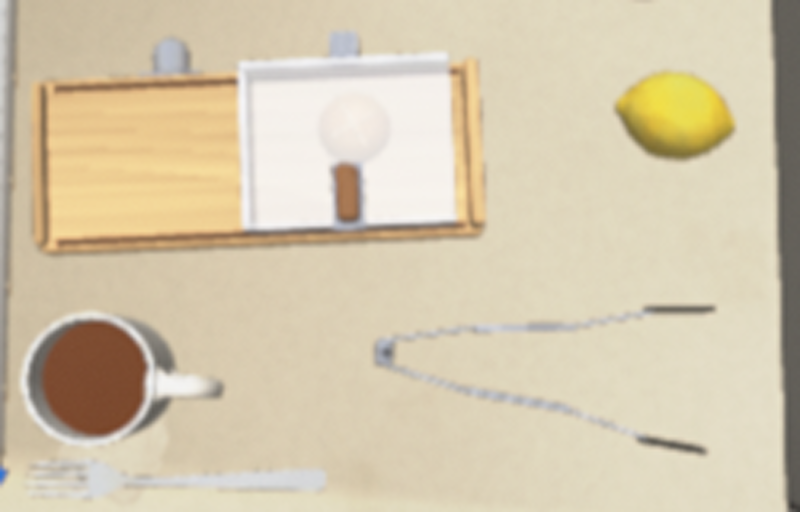

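View pics/s1.png

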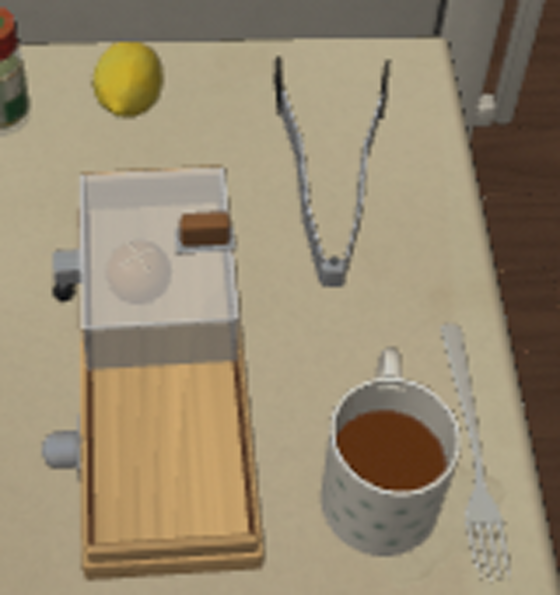

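```bash
python3 - <<'E'
from h import *
t=cam("top"); s=cam("side")
T=lambda a,b,z:p2w(t,200+a/3.2,150+b/3.2,z)
S=lambda a,b,z:p2w(s,260+a/3.5,150+b/3.5,z)
print("lug",T(347,192,.1085),S(205,222,.1085))
print("lug top T ",[T(a,b,.1085) for a,b in((335,163),(357,163),(337,222),(360,222))])
print("lug top S ",[S(a,b,.1085) for a,b in((183,213),(229,212),(230,230),(182,233))])
print("board corners",T(478,60,.065),T(485,234,.065))
print("strip corners",T(34,83,.048),T(40,250,.048))
print("strip corners S",S(87,573,.048),S(262,563,.048), "board", S(82,172,.065))
print("roll T",T(353,128,.065),S(138,258,.066))
for n,z in(("tips",.028),("tips14",.014)):
  print(n,[T(a,b,z) for a,b in((645,309),(714,309),(638,438),(704,450))],"hinge",T(384,352,z))
print("S tips",[S(a,b,.028) for a,b in((278,59),(281,88),(388,62),(384,92))],"hinge",S(333,264,.028))
E
```

```text
lug [ 0.539  -0.0786  0.1085] [ 0.5388 -0.0731  0.1085]
lug top T  [array([ 0.556 , -0.0715,  0.1085]), array([ 0.556 , -0.0844,  0.1085]), array([ 0.5214, -0.0729,  0.1085]), array([ 0.5214, -0.0863,  0.1085])]
lug top S  [array([ 0.5531, -0.0809,  0.1085]), array([ 0.5228, -0.081 ,  0.1085]), array([ 0.5227, -0.0661,  0.1085]), array([ 0.5541, -0.0644,  0.1085])]
board corners [ 0.6254 -0.1574  0.065 ] [ 0.5178 -0.1611  0.065 ]
strip corners [0.6143 0.1217 0.048 ] [0.5088 0.1149 0.048 ]
strip corners S [0.6137 0.1386 0.048 ] [0.5105 0.1349 0.048 ] board [ 0.6253 -0.1538  0.065 ]
roll T [ 0.583  -0.0804  0.065 ] [ 0.5844 -0.0758  0.066 ]
tips [array([ 0.4735, -0.2634,  0.028 ]), array([ 0.4736, -0.3066,  0.028 ]), array([ 0.3934, -0.2576,  0.028 ]), array([ 0.3862, -0.2984,  0.028 ])] hinge [ 0.4462 -0.0993  0.028 ]
tips14 [array([ 0.4738, -0.2657,  0.014 ]), array([ 0.4739, -0.3096,  0.014 ]), array([ 0.3926, -0.2598,  0.014 ]), array([ 0.3852, -0.3012,  0.014 ])] hinge [ 0.4461 -0.0991  0.014 ]
S tips [array([ 0.473 , -0.3007,  0.028 ]), array([ 0.4726, -0.2682,  0.028 ]), array([ 0.3836, -0.2951,  0.028 ]), array([ 0.3907, -0.2618,  0.028 ])] hinge [ 0.4464 -0.0945  0.028 ]
```

```bash
cat >> h.py <<'E'
def plan(x,y,z,psi):
    o=robot.get_obs(); p=np.array(o["tool_pos"]); a=o["ee_rot"][2]
    d=np.array([x,y,z])-p
    return [round(1000*float(v),1) for v in (d[0]*np.cos(a)+d[1]*np.sin(a), -d[2], -d[0]*np.sin(a)+d[1]*np.cos(a))], round(float(a-psi),3)
E
python3 -c "
from h import *
print(plan(.541,-.12,.17,.037))"
```

```text
([-483.2, 35.1, -550.1], 1.195)
```

```bash
python3 -m handwheel '[{"delta_pos":[-24,0,-27],"yaw":0.06},{"delta_pos":[-48,0,-55],"yaw":0.12},{"delta_pos":[-72,0,-82],"yaw":0.18},{"delta_pos":[-97,0,-110],"yaw":0.24},{"delta_pos":[-121,0,-137],"yaw":0.3},{"delta_pos":[-145,0,-165],"yaw":0.36},{"delta_pos":[-169,0,-192],"yaw":0.42},{"delta_pos":[-193,0,-220],"yaw":0.48},{"delta_pos":[-217,0,-247],"yaw":0.54},{"delta_pos":[-241,0,-275],"yaw":0.6},{"delta_pos":[-241,0,-275],"yaw":0.6}]' 255; python3 -c "
from h import *
print(plan(.541,-.12,.17,.037), robot.get_obs()['width'])"
```

```text
time: 1.4
tool_pos: [0.3637, 0.197, 0.2055]
ee_rot: [-1.572, 0.0, 0.625]
wrist_force: [0.3, 0.9, -0.2]
width: 0.0093
([-41.7, 35.5, -360.8], 0.588) 0.009340337588328753
```

```bash
python3 -m handwheel '[{"delta_pos":[-4,0,-36],"yaw":0.06},{"delta_pos":[-8,0,-72],"yaw":0.12},{"delta_pos":[-13,0,-108],"yaw":0.18},{"delta_pos":[-17,0,-144],"yaw":0.24},{"delta_pos":[-21,0,-180],"yaw":0.3},{"delta_pos":[-25,5,-216],"yaw":0.36},{"delta_pos":[-29,12,-252],"yaw":0.42},{"delta_pos":[-34,20,-288],"yaw":0.48},{"delta_pos":[-38,28,-325],"yaw":0.54},{"delta_pos":[-42,35,-361],"yaw":0.588},{"delta_pos":[-42,35,-361],"yaw":0.588},{"delta_pos":[-42,35,-361],"yaw":0.588}]'; python3 -c "
from h import *
print(plan(.54,-.12,.092,.037), robot.get_obs()['width'])
s=cam('top'); crop(s,'t2.png',200,450,80,310,2.5)
s=cam('side'); crop(s,'s2.png',200,450,80,330,2.4)
"
```

```text
time: 2.6
tool_pos: [0.5414, -0.1153, 0.1697]
ee_rot: [-1.569, 0.002, 0.044]
wrist_force: [-0.3, -0.3, 0.4]
width: 0.0003
([-1.6, 77.7, -4.6], 0.007) 0.0002933216508189207
```

View pics/s2.png

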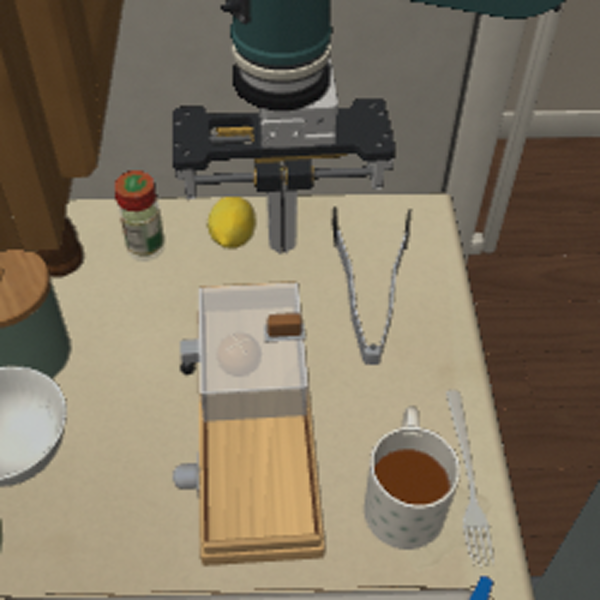

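View pics/t2.png

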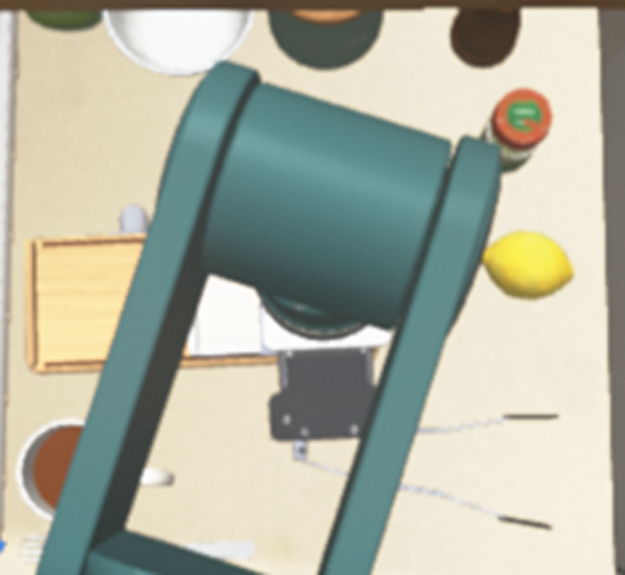

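```bash
python3 -m handwheel '[{"delta_pos":[-2,25,-3],"yaw":0.007},{"delta_pos":[-2,50,-3],"yaw":0.007},{"delta_pos":[-2,70,-3],"yaw":0.007},{"delta_pos":[-2,77,-3],"yaw":0.007},{"delta_pos":[-2,77,-3],"yaw":0.007}]'; python3 -m handwheel '[{"delta_pos":[0,0,10],"yaw":0},{"delta_pos":[0,0,20],"yaw":0},{"delta_pos":[0,0,30],"yaw":0},{"delta_pos":[0,0,40],"yaw":0},{"delta_pos":[0,0,40],"yaw":0}]'; python3 -c "
from h import *
s=cam('side'); crop(s,'s3.png',200,450,80,330,2.4)
"
```

```text
time: 3.2
tool_pos: [0.5389, -0.1178, 0.093]
ee_rot: [-1.57, 0.001, 0.039]
wrist_force: [0.2, -0.1, 0.2]
width: 0.0005
time: 3.7
tool_pos: [0.5383, -0.0774, 0.0939]
ee_rot: [-1.57, -0.001, 0.039]
wrist_force: [1.1, 0.2, -0.7]
width: 0.0006
```

View pics/s3.png

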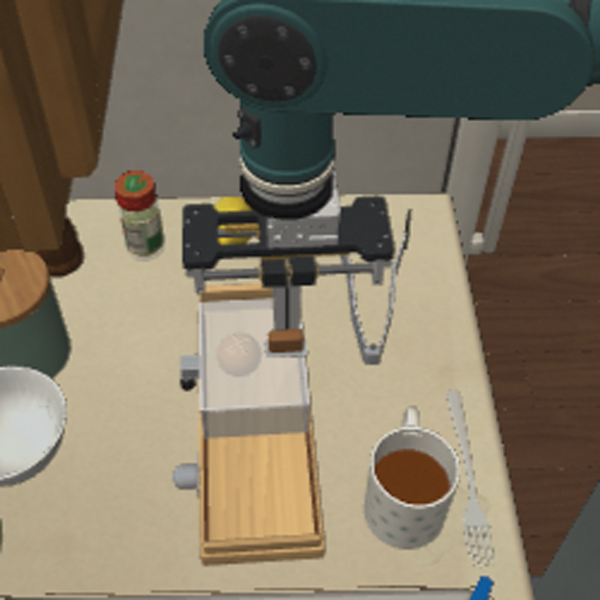

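```bash
python3 -m handwheel '[{"delta_pos":[0,0,10],"yaw":0},{"delta_pos":[0,0,20],"yaw":0},{"delta_pos":[0,0,30],"yaw":0},{"delta_pos":[0,0,40],"yaw":0},{"delta_pos":[0,0,50],"yaw":0},{"delta_pos":[0,0,60],"yaw":0},{"delta_pos":[0,0,70],"yaw":0},{"delta_pos":[0,0,80],"yaw":0},{"delta_pos":[0,0,90],"yaw":0},{"delta_pos":[0,0,95],"yaw":0}]';  python3 -m handwheel '[{"delta_pos":[0,0,5],"yaw":0},{"delta_pos":[0,0,10],"yaw":0},{"delta_pos":[0,0,15],"yaw":0},{"delta_pos":[0,0,19],"yaw":0},{"delta_pos":[0,0,19],"yaw":0}]'; python3 -c "
from h import *
s=cam('side'); crop(s,'s4.png',200,450,80,330,2.4)
"
```

```text
time: 4.75
tool_pos: [0.5345, 0.017, 0.0935]
ee_rot: [-1.57, -0.0, 0.038]
wrist_force: [-0.1, -0.3, 0.5]
width: 0.0009
time: 5.25
tool_pos: [0.5341, 0.0287, 0.0936]
ee_rot: [-1.584, 0.0, 0.035]
wrist_force: [-0.3, -15.4, -0.4]
width: 0.0006
```

View pics/s4.png

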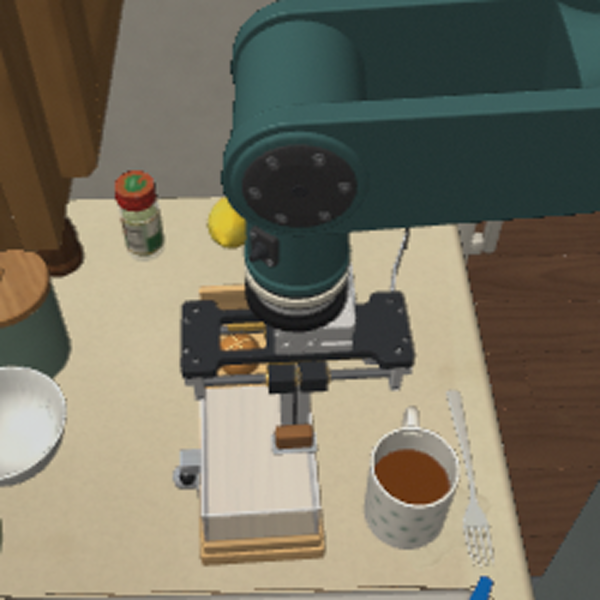

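```bash
python3 -c "
from h import *
s=cam('side')
S=lambda a,b,z:p2w(s,200+a/2.4,80+b/2.4,z)
print(S(285,320,.1085),S(294,432,.1085)); crop(s,'s5.png',265,355,180,330,4)
"
```

```text
[ 0.5384 -0.0733  0.1085] [0.5339 0.0493 0.1085]
```

View pics/s5.png

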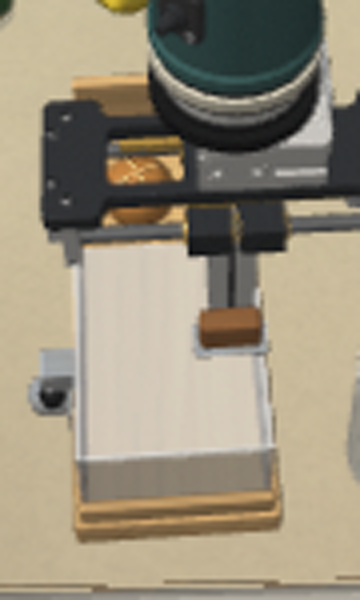

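```bash
python3 -m handwheel '[{"delta_pos":[0,0,3],"yaw":0},{"delta_pos":[0,0,5],"yaw":0},{"delta_pos":[0,0,5],"yaw":0}]'
```

```text
time: 5.65
tool_pos: [0.5341, 0.0288, 0.0937]
ee_rot: [-1.593, 0.001, 0.033]
wrist_force: [-0.1, -25.2, -0.1]
width: 0.0005
```

```bash
python3 -m handwheel '[{"delta_pos":[0,0,-10],"yaw":0},{"delta_pos":[0,0,-25],"yaw":0},{"delta_pos":[0,-30,-35],"yaw":0},{"delta_pos":[0,-70,-60],"yaw":0},{"delta_pos":[-20,-90,-90],"yaw":0},{"delta_pos":[-45,-90,-125],"yaw":0},{"delta_pos":[-65,-90,-160],"yaw":0},{"delta_pos":[-85,-90,-190],"yaw":0},{"delta_pos":[-100,-90,-220],"yaw":0},{"delta_pos":[-100,-90,-220],"yaw":0}]' 60
python3 -c "
from h import *
print(plan(.440,-.181,.06,-.084), robot.get_obs()['width'])
s=cam('top'); crop(s,'t6.png',200,450,150,310,3.2)
s=cam('side'); crop(s,'s6.png',260,420,150,320,3.5)
"
```

```text
time: 6.65
tool_pos: [0.4406, -0.1865, 0.1836]
ee_rot: [-1.571, -0.0, 0.032]
wrist_force: [0.1, -0.2, 0.4]
width: 0.0709
([-0.4, 123.6, 5.5], 0.116) 0.07089542258642495
```

View pics/t6.png

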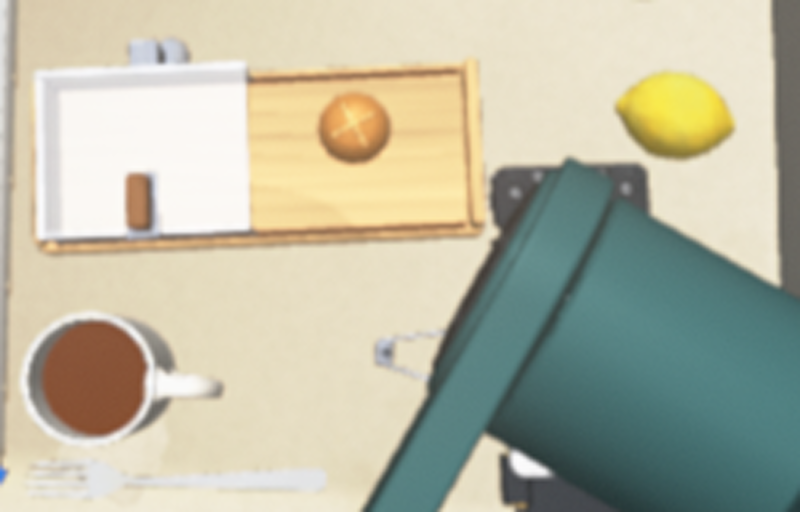

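View pics/s6.png

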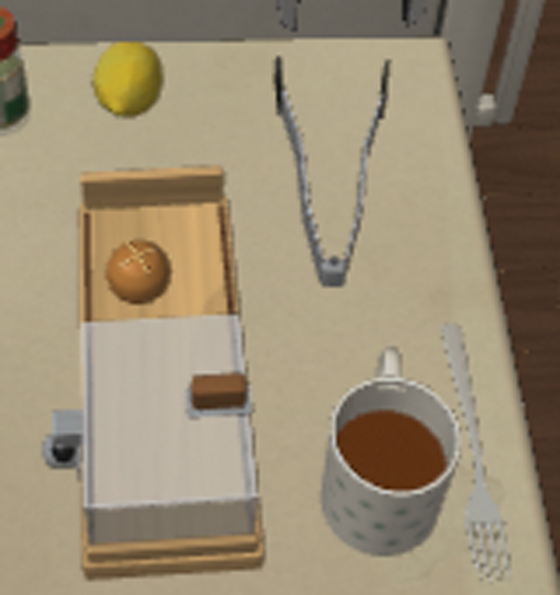

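```bash
python3 - <<'E'
from h import *
t=cam("top"); s=cam("side")
T=lambda a,b,z:p2w(t,200+a/3.2,150+b/3.2,z)
S=lambda a,b,z:p2w(s,260+a/3.5,150+b/3.5,z)
print("lug",T(347,192,.1085),T(138,201,.1085),S(206,221,.1085),S(219,384,.1085))
print("roll",T(354,127,.048),S(138,272,.048),T(355,127,.058),S(138,262,.06), "cover edge z.0845",T(250,148,.0845),S(158,318,.0845),"cover edge at shut end",T(240,150,.0845))
print("finger",T(0,0,0))
E
```

```text
lug [ 0.539  -0.0786  0.1085] [0.5336 0.0433 0.1085] [ 0.5382 -0.0739  0.1085] [0.5337 0.0486 0.1085]
roll [ 0.5862 -0.0805  0.048 ] [ 0.5851 -0.0768  0.048 ] [ 0.5847 -0.0814  0.058 ] [ 0.5846 -0.0767  0.06  ] cover edge z.0845 [ 0.568  -0.0192  0.0845] [ 0.5705 -0.0147  0.0845] cover edge at shut end [ 0.5668 -0.0132  0.0845]
finger [0.6792 0.1585 0.    ]
```

```bash
python3 - <<'E'
from h import *
t=cam("top"); s=cam("side")
crop(t,"t7.png",205,360,160,235,5)
cv2.imwrite("pics/s7.png",cv2.resize(s["image"][195:320,265,::-1] if 0 else s["image"][195:320,265:345,::-1],None,fx=4.8,fy=4.8,interpolation=cv2.INTER_CUBIC))
E
```

```text
(no output)
```

View pics/t7.png

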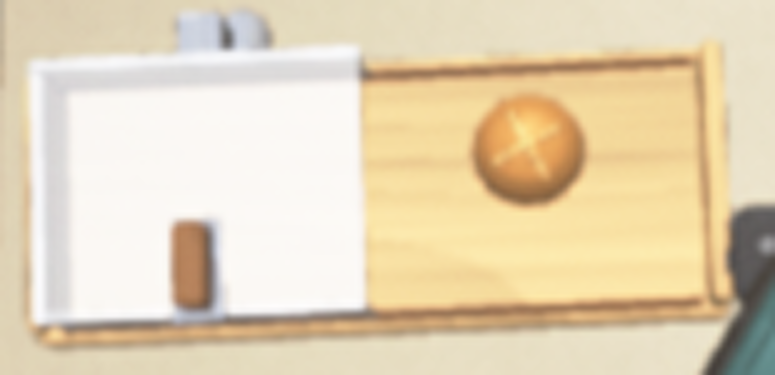

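View pics/s7.png

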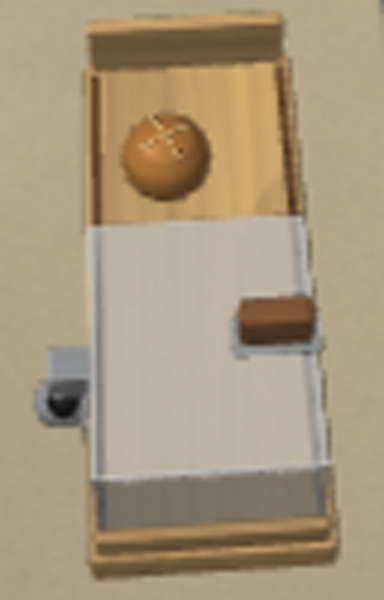

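```bash
python3 - <<'E'
from h import *
t=cam("top"); s=cam("side")
T=lambda a,b,z:p2w(t,205+a/5-.4,160+b/5-.4,z)
S=lambda a,b,z:p2w(s,265+a/4.8-.4,195+b/4.8-.4,z)
print("T board inner top",T(703,65,.065),T(714,290,.065),"outer",T(722,50,.065),T(730,300,.065))
print("T cover edge",T(362,60,.0845),T(366,300,.0845), "floor edge y+ strip outer",T(28,200,.048))
print("S board outer top",S(90,28,.065),S(280,15,.065),"inner top",S(92,38,.065),S(282,26,.065),"inner foot",S(100,70,.03),S(280,62,.03))
print("S cover edge",S(95,227,.0845),S(300,215,.0845),"far edge",S(92,480,.0845),S(325,465,.0845))
print("S strip in",S(200,540,.048),"out",S(200,550,.048),"base out bottom", S(95,576,.0),S(335,563,0))
# project model
yaw=.037
c,sn=np.cos(yaw),np.sin(yaw)
E
```

```text
T board inner top [ 0.6177 -0.1492  0.065 ] [ 0.5286 -0.1531  0.065 ] outer [ 0.6237 -0.1567  0.065 ] [ 0.5247 -0.1593  0.065 ]
T cover edge [ 0.6162 -0.0164  0.0845] [ 0.523  -0.0192  0.0845] floor edge y+ strip outer [0.5661 0.1211 0.048 ]
S board outer top [ 0.6254 -0.1496  0.065 ] [ 0.5255 -0.1561  0.065 ] inner top [ 0.6241 -0.1428  0.065 ] [ 0.5247 -0.1485  0.065 ] inner foot [ 0.6225 -0.149   0.03  ] [ 0.5252 -0.1521  0.03  ]
S cover edge [ 0.617  -0.013   0.0845] [ 0.521  -0.0174  0.0845] far edge [0.6141 0.1135 0.0845] [0.5156 0.109  0.0845]
S strip in [0.5695 0.1254 0.048 ] out [0.5696 0.1299 0.048 ] base out bottom [0.6186 0.1209 0.    ] [0.5088 0.1173 0.    ]
```

```bash
python3 -m handwheel '[{"delta_pos":[0,30,3],"yaw":0.06},{"delta_pos":[0,60,5],"yaw":0.116},{"delta_pos":[0,90,5],"yaw":0.116},{"delta_pos":[0,120,5],"yaw":0.116},{"delta_pos":[0,130,5],"yaw":0.116},{"delta_pos":[0,140,5],"yaw":0.116},{"delta_pos":[0,140,5],"yaw":0.116}]'
python3 -c "
from h import *
print(plan(.440,-.181,.006,-.084), robot.get_obs()['width'])
s=cam('side'); crop(s,'s8.png',290,410,150,270,5)
"
```

```text
time: 7.75
tool_pos: [0.4417, -0.1784, 0.043]
ee_rot: [-1.57, 0.001, -0.079]
wrist_force: [0.3, 0.2, -0.3]
width: 0.072
([-1.5, 37.0, -2.7], 0.005) 0.07198069723608481
```

View pics/s8.png

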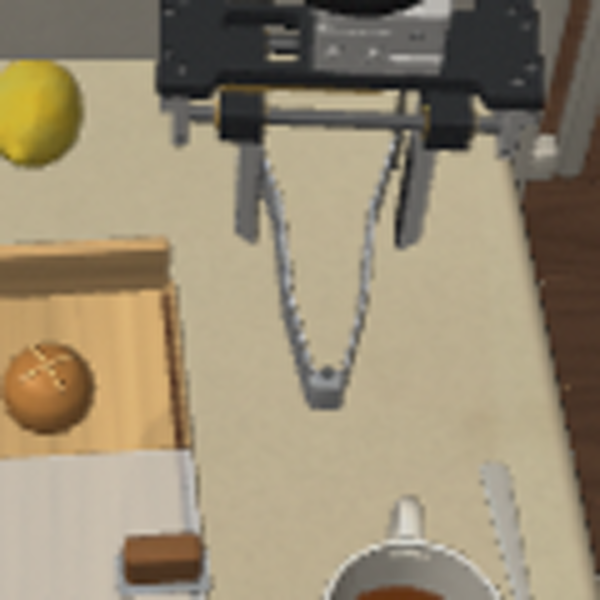

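```bash
python3 -m handwheel '[{"delta_pos":[-1,15,-2],"yaw":0.005},{"delta_pos":[-1,30,-2],"yaw":0.005},{"delta_pos":[-1,37,-2],"yaw":0.005},{"delta_pos":[-1,37,-2],"yaw":0.005},{"delta_pos":[-1,37,-2],"yaw":0.005}]'
python3 -m handwheel '[{"delta_pos":[0,0,0],"yaw":0},{"delta_pos":[0,0,0],"yaw":0},{"delta_pos":[0,0,0],"yaw":0},{"delta_pos":[0,0,0],"yaw":0},{"delta_pos":[0,0,0],"yaw":0},{"delta_pos":[0,0,0],"yaw":0},{"delta_pos":[0,0,0],"yaw":0},{"delta_pos":[0,0,0],"yaw":0}]' 144
python3 -c "
from h import *
s=cam('side'); crop(s,'s9.png',290,410,130,250,5)
"
```

```text
time: 8.3
tool_pos: [0.4414, -0.1811, 0.0075]
ee_rot: [-1.571, -0.002, -0.084]
wrist_force: [0.5, -0.4, -1.2]
width: 0.0716
time: 9.1
tool_pos: [0.4409, -0.1809, 0.0069]
ee_rot: [-1.571, -0.001, -0.084]
wrist_force: [-0.3, 0.6, 3.8]
width: 0.0411
```

View pics/s9.png

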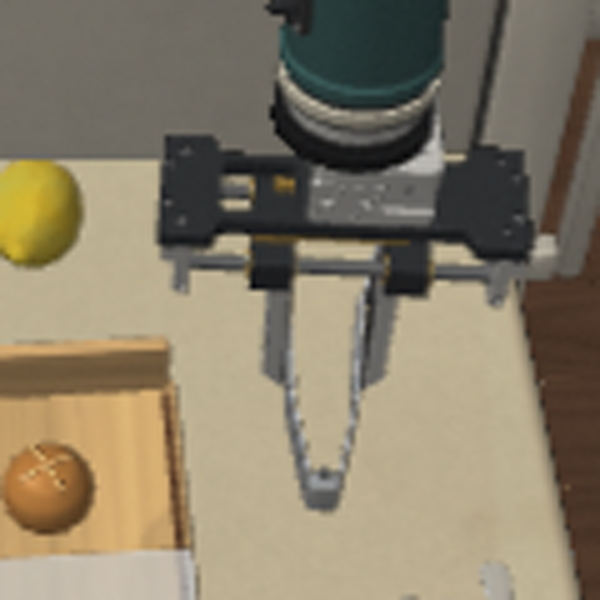

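```bash
python3 -m handwheel '[{"delta_pos":[0,-5,0],"yaw":0},{"delta_pos":[0,-12,0],"yaw":0},{"delta_pos":[0,-25,0],"yaw":0},{"delta_pos":[0,-40,0],"yaw":0},{"delta_pos":[0,-60,0],"yaw":0},{"delta_pos":[0,-80,0],"yaw":0},{"delta_pos":[0,-100,0],"yaw":0},{"delta_pos":[0,-120,0],"yaw":0},{"delta_pos":[0,-140,0],"yaw":0},{"delta_pos":[0,-140,0],"yaw":0},{"delta_pos":[0,-140,0],"yaw":0}]'
python3 -c "
from h import *
s=cam('side'); crop(s,'s10.png',290,410,100,250,4)
print(plan(.481,-.085,.147,1.608))
"
```

```text
time: 10.25
tool_pos: [0.4407, -0.1807, 0.1468]
ee_rot: [-1.571, -0.001, -0.084]
wrist_force: [-0.4, -0.5, -1.9]
width: 0.041
([32.7, -1.2, 98.5], -1.692)
```

View pics/s10.png

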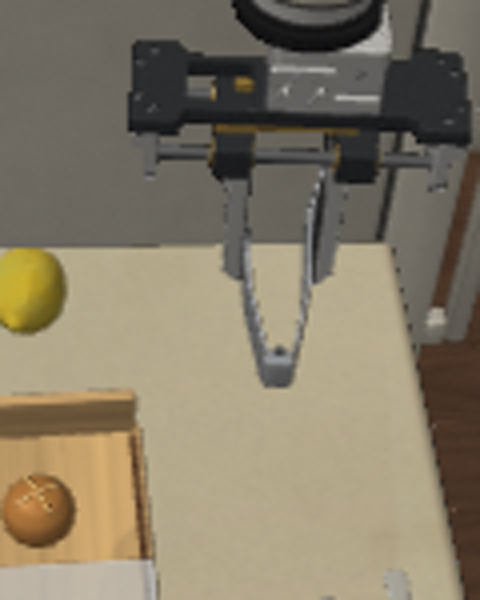

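```bash
python3 -m handwheel '[{"delta_pos":[3,0,8],"yaw":-0.14},{"delta_pos":[6,0,16],"yaw":-0.28},{"delta_pos":[9,0,24],"yaw":-0.42},{"delta_pos":[12,0,32],"yaw":-0.56},{"delta_pos":[15,0,40],"yaw":-0.7},{"delta_pos":[18,0,48],"yaw":-0.84},{"delta_pos":[20,0,56],"yaw":-0.98},{"delta_pos":[23,0,65],"yaw":-1.12},{"delta_pos":[26,0,73],"yaw":-1.26},{"delta_pos":[29,0,82],"yaw":-1.4},{"delta_pos":[32,0,90],"yaw":-1.54},{"delta_pos":[35,0,100],"yaw":-1.69}]'
python3 -m handwheel '[{"delta_pos":[0,0,0],"yaw":0},{"delta_pos":[0,0,0],"yaw":0},{"delta_pos":[0,0,0],"yaw":0}]'
python3 -c "
from h import *
s=cam('side'); crop(s,'s11.png',240,400,150,300,4)
s=cam('top'); crop(s,'t11.png',200,400,130,280,4)
print(plan(.484,-.0825,.147,1.608))
"
```

```text
time: 11.5
tool_pos: [0.4829, -0.0834, 0.1445]
ee_rot: [-1.567, -0.001, 1.612]
wrist_force: [-0.0, -0.3, -0.6]
width: 0.0409
time: 11.8
tool_pos: [0.4833, -0.0843, 0.1458]
ee_rot: [-1.569, -0.0, 1.604]
wrist_force: [-0.3, 0.7, -1.5]
width: 0.041
([1.8, -0.8, -0.5], -0.004)
```

View pics/s11.png

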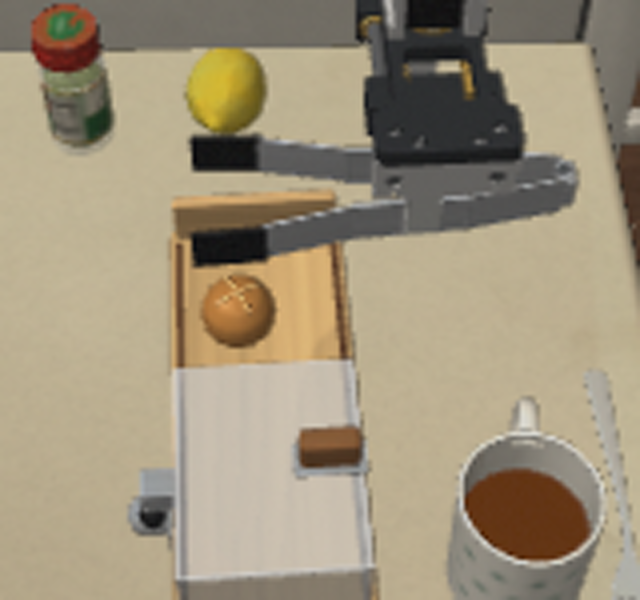

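View pics/t11.png

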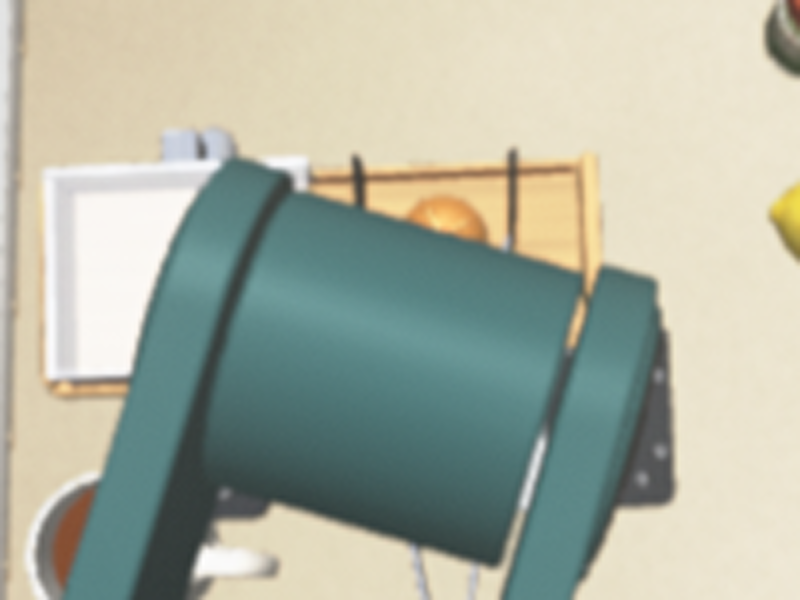

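```bash
python3 - <<'E'
from h import *
t=cam("top"); s=cam("side")
T=lambda a,b,z:p2w(t,200+a/4,130+b/4,z)
S=lambda a,b,z:p2w(s,240+a/4,150+b/4,z)
print("T ends",T(355,157,.167),T(513,150,.167),T(362,207,.167))
print("S +y tip",S(192,236,.167),S(267,228,.167),"-y tip",S(191,136,.167),S(257,136,.167))
E
```

```text
T ends [ 0.6047 -0.046   0.167 ] [ 0.6077 -0.1153  0.167 ] [ 0.5825 -0.0493  0.167 ]
S +y tip [ 0.6045 -0.0417  0.167 ] [ 0.5648 -0.0461  0.167 ] -y tip [ 0.6069 -0.1128  0.167 ] [ 0.57   -0.1119  0.167 ]
```

```bash
python3 -m handwheel '[{"delta_pos":[1,15,0],"yaw":0},{"delta_pos":[1,30,0],"yaw":0},{"delta_pos":[1,45,0],"yaw":0},{"delta_pos":[1,60,0],"yaw":0},{"delta_pos":[1,72,0],"yaw":0},{"delta_pos":[1,82,0],"yaw":0},{"delta_pos":[1,90,0],"yaw":0},{"delta_pos":[1,97,0],"yaw":0},{"delta_pos":[1,101,0],"yaw":0},{"delta_pos":[1,101,0],"yaw":0},{"delta_pos":[1,101,0],"yaw":0}]'
python3 -c "
from h import *
s=cam('side'); crop(s,'s12.png',250,400,170,300,4)
"
```

```text
time: 13.1
tool_pos: [0.4841, -0.083, 0.0458]
ee_rot: [-1.571, 0.0, 1.606]
wrist_force: [0.6, 0.5, -0.4]
width: 0.0412
```

View pics/s12.png

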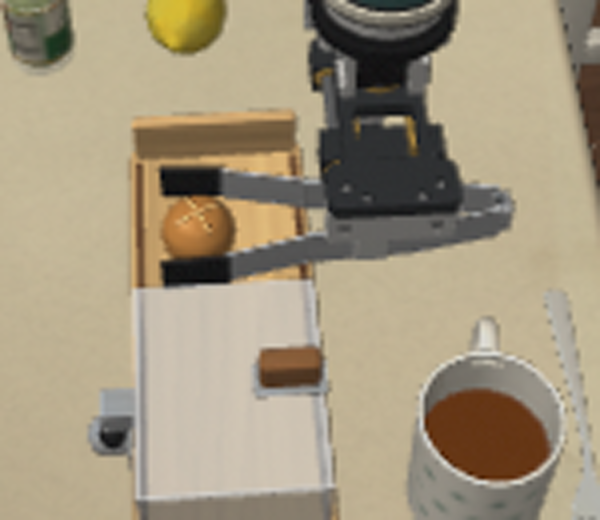

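```bash
python3 -m handwheel '[{"delta_pos":[0,3,0],"yaw":0},{"delta_pos":[0,3,0],"yaw":0},{"delta_pos":[0,3,0],"yaw":0}]'
python3 -m handwheel '[{"delta_pos":[0,0,0],"yaw":0},{"delta_pos":[0,0,0],"yaw":0},{"delta_pos":[0,0,0],"yaw":0},{"delta_pos":[0,0,0],"yaw":0},{"delta_pos":[0,0,0],"yaw":0},{"delta_pos":[0,0,0],"yaw":0},{"delta_pos":[0,0,0],"yaw":0},{"delta_pos":[0,0,0],"yaw":0}]' 255
python3 -c "
from h import *
s=cam('side'); crop(s,'s13.png',250,400,170,300,4)
"
```

```text
time: 13.45
tool_pos: [0.4838, -0.083, 0.0425]
ee_rot: [-1.571, -0.0, 1.606]
wrist_force: [-0.5, 1.1, -1.4]
width: 0.0412
time: 14.25
tool_pos: [0.4838, -0.083, 0.0425]
ee_rot: [-1.571, -0.0, 1.606]
wrist_force: [-0.4, 0.2, 0.1]
width: 0.0321
```

View pics/s13.png

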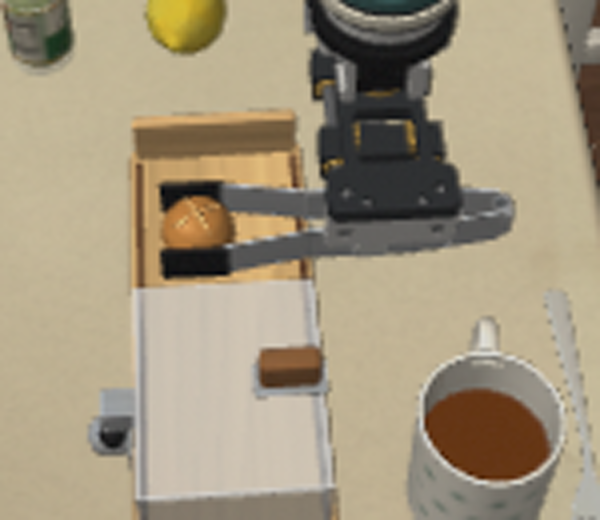

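Clamped (32 mm, stopped on the roll). Lift 104 mm gently.

```bash
python3 -m handwheel '[{"delta_pos":[0,-3,0],"yaw":0},{"delta_pos":[0,-8,0],"yaw":0},{"delta_pos":[0,-15,0],"yaw":0},{"delta_pos":[0,-24,0],"yaw":0},{"delta_pos":[0,-34,0],"yaw":0},{"delta_pos":[0,-44,0],"yaw":0},{"delta_pos":[0,-54,0],"yaw":0},{"delta_pos":[0,-64,0],"yaw":0},{"delta_pos":[0,-74,0],"yaw":0},{"delta_pos":[0,-84,0],"yaw":0},{"delta_pos":[0,-92,0],"yaw":0},{"delta_pos":[0,-98,0],"yaw":0}]'
python3 -m handwheel '[{"delta_pos":[0,-3,0],"yaw":0},{"delta_pos":[0,-5,0],"yaw":0},{"delta_pos":[0,-5,0],"yaw":0},{"delta_pos":[0,-5,0],"yaw":0},{"delta_pos":[0,-5,0],"yaw":0},{"delta_pos":[0,-5,0],"yaw":0},{"delta_pos":[0,-5,0],"yaw":0},{"delta_pos":[0,-5,0],"yaw":0}]'
python3 -c "
from h import *
s=cam('side'); crop(s,'s14.png',250,400,150,300,4)
s=cam('top'); crop(s,'t14.png',200,400,130,280,4)
"
```

```text
time: 15.5
tool_pos: [0.484, -0.0831, 0.1414]
ee_rot: [-1.572, 0.0, 1.606]
wrist_force: [-0.6, -0.8, -0.9]
width: 0.0321
time: 16.3
tool_pos: [0.4838, -0.083, 0.1454]
ee_rot: [-1.571, -0.0, 1.606]
wrist_force: [-0.2, 0.2, -1.2]
width: 0.0318
```

View pics/s14.png

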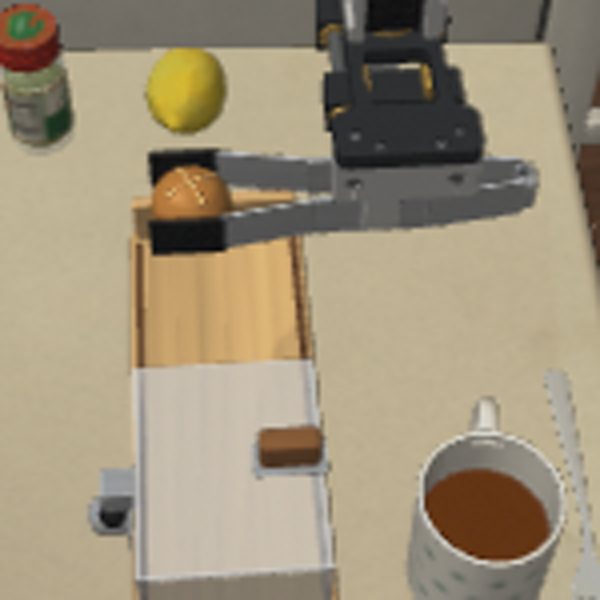

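View pics/t14.png

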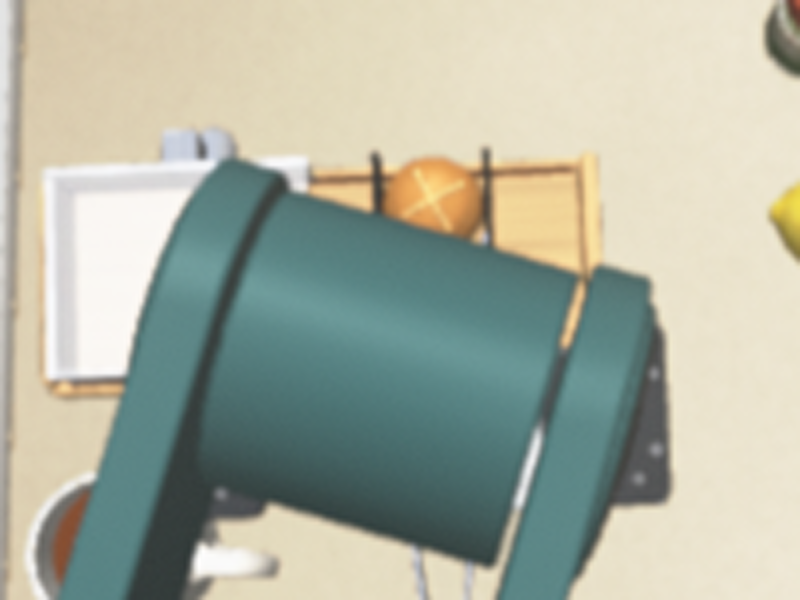

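```bash
python3 -c "
from bench import robot
o=robot.get_obs(); print(o['time'],abs(o['qvel']).max(),o['width'])
print(robot.close_job())"
```

```text
16.4 0.0011461588940738818 0.03199107830863591
the job is handed in; nothing more can be done
None
```

I did all the steps and handed the job in at 16.4 s; it gives no verdict, so what follows rests on my own checks.

**Cover:** I pushed it by its wooden grip until it stopped firmly; a 25 N push moved it no further. In the last pictures it has not moved since. The two cameras put about 133 and 135 mm of stand free, against 131 mm expected when open. The grip's measured travel was only about 122 mm against 132 mm. That disagrees, perhaps because the cover did not start fully shut, but the free length and the stop point to the catch.

**Tongs and roll:** I gripped the tongs part-closed, turned them over the stand and lowered the tips around the roll. Full grip then stopped at 32 mm, where about 33 mm is expected on the roll. I lifted the roll about 103 mm, which puts its centre near 150 mm (worked out from the tool height). The last pictures show it upright between both tips, clear of the stand and the gripper, and the arm was still.

**Other things:** the mug, lemon, spice jar and fork look unmoved in the pictures, but I did not measure them. Contact forces at the tips could not be read directly either.

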